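# Press the cap home on a specimen jar in an indexed hand press

## Robot

A 6-joint arm with a two-finger parallel gripper is mounted at the origin on a cart in front of the work surface, level with it; the furniture and walls round the work are solid. World frame = base frame: x ahead of the robot, y to its left, z up, the work surface at z = 0. Lengths are in m, angles in rad, forces in N, time in s.
With the tool pointing down it reaches from about 0.25 to 0.725 m from the base axis. Payload 4 kg.
Tool frame: the origin (TCP) lies midway between the tips of the shut fingers; the grasp point (between the pads) lies bot.pinch_z behind it (bot.pinch_z is the distance from the TCP to the grasp point, in m); z points along the fingers, y is the line along which they close (so a half turn about z gives the same grasp; the last joint's range is limited). The gripper opens to 85 mm and grips with 20 to 120 N. Pads are 22 mm wide; open, the fingers measure 114 mm over their backs; the gripper's body (76 mm by 85 mm) begins 54 mm behind the grasp point. The pads swing forward as they close: fully open they stand 13 mm farther back than shut.
Start: joints at [-1.116, 0.241, 0.005, 1.335, 0, 1.571], TCP at [0.22, -0.449, 0.231] pointing down, gripper open.
Joint ranges: [-2.72, 2.72], [-1.05, 1.87], [-1.09, 1.28], [-1.99, 2.15], [-1.42, 1.44], [-3.14, 3.14]. Speed limits (rad/s): [2.79, 2.79, 3.14, 3.14, 3.14, 3.14].

## Interface

Orientations are given as a unit quaternion [x, y, z, w].
In Python, from workcell import bot, camrig, job gives the robot as it stands (bot), with the cameras (camrig) and the job (job).
- The arm moves only by the tool jog_arm, called after "Emit:" by a JSON object that holds its "name" and its "arguments", one argument or row to a line. Schema: {"type":"object","properties":{"increments":{"type":"array","items":{"type":"object","properties":{"rx":{"type":"number"},"ry":{"type":"number"},"rz":{"type":"number"},"x":{"type":"number"},"y":{"type":"number"},"z":{"type":"number"},"finger_gap":{"type":"number"}},"additionalProperties":false,"required":["finger_gap"]},"minItems":1,"maxItems":10},"only":{"type":"string"},"quiet":{"type":"boolean"},"lines":{"type":"string"}},"required":["increments"],"additionalProperties":false}. increments is a list of rows, 1 to 10 of them, each an object with the fields rx, ry, rz (a rotation vector in a scale on which 1.0 is 4 rad), x, y, z (the shift in shares of 0.6 m (1.0 is 0.6 m)), finger_gap (the finger opening in m); a field left out counts as zero (the opening has to be given); each row is the pose to reach, as a shift and turn from the pose commanded when the call began, along the tool's axes at that moment; what a row does not reach only later rows make up. A row lasts 1/8 s, in which the tool goes at most 0.0625 m and 0.188 rad, less where a joint would pass 70% of its speed; a pose out of reach is approached as far as the arm can. The fingers move at their own pace and stop on an object; the grip force is fixed at half the most. Time passes only in rows, so rows that do not move let the fingers close. The tool returns the time, the measured TCP pose, the force, the opening and the grip force at its end. only (a regular expression) keeps the lines of the reply that match it, lines (a string "A,B") keeps lines A to B, and quiet returns only ok. A shift or turn number past 1, either way, is cut back to 1. Input that does not fit is refused with a message, and nothing moves.
- bot.get_obs(): the state, without advancing time (a new reading comes with each control period).
- camrig.camera(name): name is "side" or "top" or "wrist"; returns the picture (400x640x3 uint8, red, green, blue); there is no depth.
- camrig.calibration(name): a dict with "mtx" (3x3 intrinsics, pixels), "R" (3x3) and "t" (3): a world point X has camera coordinates R X + t. Camera axes: x right, y down, z forward; pixel columns grow to the right and rows downward; lengths in m; the calibration is good to about 2 mm. A picture is of the moment at which its call begins: read the wrist's pose just before it. calibration takes no time and is no camera call; for the wrist camera it gives the pose at the moment of the call.
- job.job_done(): hands the job in; it is judged then, once.
The state is a dict: "clock": time; "joint_pos": joint angles; "joint_vel": joint speeds; "tau": joint torques, N m; "eef_pos": TCP position; "tool_rot": TCP orientation; "ft_force": force on the tool from outside, world axes, zero at the start; "ft_torque": the same for the moment, N m; "grip_width": finger opening in m; "grasp_force": force on a finger pad.
Only numpy, scipy, OpenCV 4.12 (cv2) and the standard library are available. Lean on these libraries where they do the work, as an engineer would, in place of code of your own. Each camera call takes 0.05 s, during which the arm holds its last target. There are 200 camera calls.

## Task

Stand the yellow-capped jar upright in the ring-shaped pocket of the hand press's turntable and let go of it. Then turn the turntable by pushing the blue lugs at its edge until the notch in its rim faces the red pointer, so that the jar stands under the press head. Finally pull the orange lever handle down all the way to its stop to press the cap, and ease it slowly all the way back up to rest without letting it fly back; leave the dish, the laryngoscope and the red-and-white carton where they are.

Things in the scene. Friction and masses are not known exactly. Their poses are not given: they have to be found in the camera images.
- jar: specimen jar with yellow cap, loose, upright, 54 mm in diameter, 65 mm tall, 0.1 kg; origin at the centre of its underside, z up
- press: hand press, fixed: grey base plate (315 x 250 mm, top 22 mm high), round turntable, white column and blue head at the back. Origin on the worktop under the turntable's axis; z up; -x is its front with the red pointer, +x its back with the head. In this frame the head spans x 35 to 170, y -40 to 40, z 150 to 250 mm; the column is under it from x 125 mm
- turntable (a joint): angle of the turntable (rad), counter-clockwise from above; the notch faces the pointer at 0 and again at 2 pi (it starts between 2.3 and 4.0 and may be turned either way). It stays where it is left and needs about 2 N at a lug. The white turntable is 224 mm across, its top 42 mm above the worktop
- notch (a point): middle of the mouth of the rim notch (18 mm wide, 16 mm deep, a red bar painted behind it), 112 mm from the axis, at the height of the turntable's top; turns with it. Six upright round blue lugs (16 mm across, 30 mm tall above the top) stand 102 mm from the axis at 30, 90, 150, 210, 270 and 330 degrees round from the notch
- mark (a point): the point on the rim circle just in front of the red pointer's tip, 112 mm from the axis toward the press's front, at the height of the turntable's top: the notch must come here
- pocket (a point): centre of the jar pocket's floor (the turntable's top), 60 mm from the axis straight across from the notch; a black ring 60 mm inside, 70 mm outside, 8 mm high surrounds it; the jar stands inside with 3 mm to spare all round; its z points up; it turns with the turntable
- lever (a joint): angle of the press lever (rad): 0 at rest (70 degrees above level, leaning forward), grows as the handle is pulled forward (press's -x) and down; stop at 1.22 (level). A spring returns it: about 1 N at the handle at rest, 8 N at the stop, plus a few N when the pad presses the jar. Let go away from rest it flies back, a fault: never let it return faster than 2 rad/s
- lever_grip (a point): middle of the orange lever handle, a level bar 18 mm thick and 95 mm long along the press's y, at the right of the head; 130 mm from the lever's pivot, which lies in the press's frame at x 100, z 200 mm; the grip point is at y -109 mm, and at rest at x 56, z 322 mm; it moves with the lever
- kidney_dish: bystander: steel kidney dish 110 x 208 x 36 mm; origin under its centre
- laryngoscope: bystander: laryngoscope with a ribbed handle, 126 x 138 x 31 mm; origin under its centre
- carton_b: bystander: red-and-white carton 48 x 90 x 58 mm; origin under its centre
- pad: the round rubber press pad under the head, 36 mm across; origin at the centre of its underside, at rest at x 60, y 0, z 131 mm in the press's frame; it comes down 30 mm over the lever's stroke and meets the jar's cap at about 1.0 rad

How it is judged:
On the way, in this order (a step that is already met when the one before it is completed fails the run):
1. the jar stands upright in the pocket of the turntable and has been let go (horizontal distance between jar and pocket below 0.006 m and z of jar in the frame of pocket below 0.004 m and angle between jar's own z axis and vertical below 0.1 rad and contact force between the fingers and jar below 0.1 N), for 0.2 s.
2. the notch faces the pointer (within 9 mm) with the jar still in the pocket (horizontal distance between notch and mark below 0.009 m and horizontal distance between jar and pocket below 0.006 m and angle between jar's own z axis and vertical below 0.1 rad), for 0.2 s.
3. the lever is pulled through its stroke (past 1.1 rad) and the pad presses the jar, the notch still facing the pointer (value of joint lever above 1.1 rad and contact force between pad and jar above 1 N and horizontal distance between notch and mark below 0.009 m), for 0.1 s.
4. the lever is eased back to rest (below 0.08 rad) (value of joint lever below 0.08 rad), for 0.2 s.
At the end, for the whole second after the job is handed in: The jar stands upright and at rest in the pocket (centre within 6 mm of the pocket's, less than 4 mm above its floor), the notch is within 9 mm of the mark at the pointer, and the lever is back at rest (below 0.08 rad) (all of step 2 and z of jar in the frame of pocket below 0.004 m and value of joint lever below 0.08 rad and linear speed of jar below 0.02 m/s); the robot touches nothing.
It fails at once if the lever flies back (faster than 2 rad/s) (velocity of joint lever below -2 rad/s).
It fails at once if the jar is tipped over (angle between jar's own z axis and vertical above 0.7 rad).
It fails at once if a bystander (dish, laryngoscope, carton) is moved by more than 30 mm (distance of any of kidney_dish, laryngoscope, carton_b from where it was at the start of the episode above 0.03 m).
It also fails if it takes over 72 s, if anything falls off the work surface, if the arm or the gripper's body presses on something with over 40 N, if the wrist force passes 120 N, or if a joint passes its speed limit or range.

## Working session

There is one attempt and no reset: what is moved stays moved. The work goes in short steps, Python scripts to look and compute and a tool call to move; the robot and the scene stay as the last step left them, time stands still between calls to the robot, and variables do not carry over. Pictures are saved under pics/ and viewed, at most 10 in all, crops included, and the job is handed in when it is done.

```bash
ls; mkdir -p pics; python3 - <<'E'
from workcell import bot, camrig, job
import cv2
o=bot.get_obs();print(o,bot.pinch_z)
for n in("top","side"):
    cv2.imwrite(f"pics/{n}0.png",cv2.cvtColor(camrig.camera(n),cv2.COLOR_RGB2BGR)); print(n,camrig.calibration(n))
E
```

```text
pics
workcell.py
{'clock': 0.0, 'joint_pos': array([-1.11599392e+00,  2.41398823e-01,  3.72157847e-03,  1.33523505e+00,
        1.94709403e-05,  1.57077176e+00]), 'joint_vel': array([-0.00134101,  0.00024727, -0.00020758, -0.00085215, -0.00088513,
        0.00094901]), 'tau': array([ 6.37049525e-04, -3.72321296e+01,  2.52403897e+01,  1.70887378e-02,
        7.58080455e-05,  2.55813973e-06]), 'eef_pos': array([ 0.21936315, -0.44858939,  0.23041905]), 'tool_rot': array([ 9.74252261e-01,  2.25458227e-01, -2.29020894e-04, -1.03294329e-03]), 'ft_force': array([-0.27232298, -0.14962102, -0.27544855]), 'ft_torque': array([-0.0471123 , -0.04597281, -0.00306409]), 'grasp_force': 0.0, 'grip_width': 0.08549956482334142} 0.0187
top {'mtx': array([[475.165483  ,   0.        , 307.75574162],
       [  0.        , 475.165483  , 203.83221767],
       [  0.        ,   0.        ,   1.        ]]), 'R': array([[ 0.16269024, -0.9866411 ,  0.00843916],
       [-0.79561717, -0.13624065, -0.59028112],
       [ 0.58354537,  0.08931864, -0.80715363]]), 't': array([-0.01786615,  0.53877885,  1.76836294])}
side {'mtx': array([[407.47794033,   0.        , 318.50870917],
       [  0.        , 407.47794033, 203.4704359 ],
       [  0.        ,   0.        ,   1.        ]]), 'R': array([[-0.33242554, -0.94283636, -0.02351272],
       [-0.39944057,  0.16333151, -0.90209204],
       [ 0.85436555, -0.2904865 , -0.43090266]]), 't': array([0.25328109, 0.40382557, 1.2493602 ])}
```

View pics/top0.png

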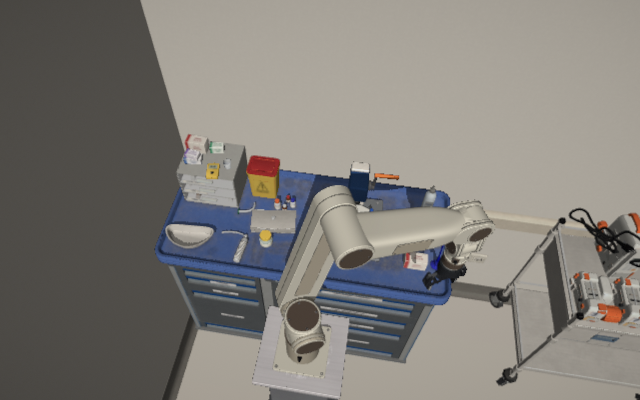

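View pics/side0.png

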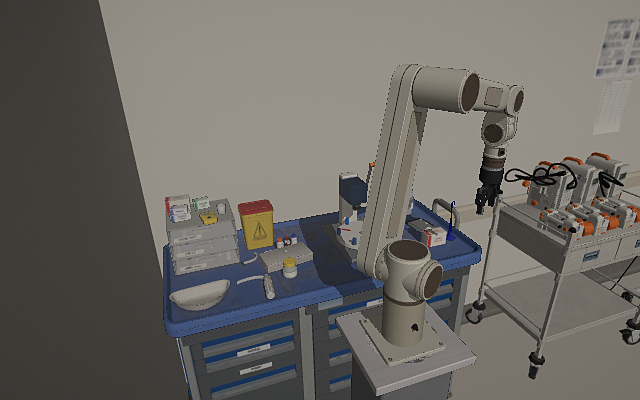

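The arm hides most of the press. In the top view the jar cap is at about (265,235) and the head at about (360,167). In the side view the cap is at about (290,262).

```bash
cat > h.py <<'E'
from workcell import bot, camrig, job
import numpy as np, cv2
from scipy.spatial.transform import Rotation as R
def px(n,u,v,z,c=None):
    c=c or camrig.calibration(n); d=c["R"].T@np.linalg.inv(c["mtx"])@[u,v,1]; o=-c["R"].T@c["t"]
    return o+d*(z-o[2])/d[2]
def proj(c,X):
    p=c["mtx"]@(c["R"]@np.asarray(X)+c["t"]); return p[:2]/p[2]
def go(pos,yaw=None):
    "tool-frame shift from measured pose to TCP pos, and turn to tool-y at world yaw (pointing down)"
    o=bot.get_obs(); r=R.from_quat(o["tool_rot"]); d=r.inv().apply(np.array(pos)-o["eef_pos"])
    ty=r.apply([0,1,0]); cur=np.arctan2(ty[1],ty[0])
    out=[0,0,0]
    if yaw is not None:
        y=[np.cos(yaw),np.sin(yaw),0]; z=[0,0,-1]; T=R.from_matrix(np.array([np.cross(y,z),y,z]).T)
        out=(r.inv()*T).as_rotvec()
    print("tcp",o["eef_pos"].round(4),"yawY",round(cur,3),"J",o["joint_pos"].round(2),"-> rot",np.round(out,3),"d",d.round(4))
def save(n,f,crop=None,s=1):
    c=camrig.calibration(n); im=cv2.cvtColor(camrig.camera(n),cv2.COLOR_RGB2BGR)
    if crop: x,y,w,h=crop; im=im[y:y+h,x:x+w]
    cv2.imwrite(f"pics/{f}.png",cv2.resize(im,None,fx=s,fy=s,interpolation=cv2.INTER_CUBIC)); return c
E
python3 - <<'E'
from h import *
print(px("top",265,234,.065),px("side",290,261,.065))
print("head",px("top",360,166,.25), px("side",350,180,.25))
print("pointer wrist cam", camrig.calibration("wrist"))
print(px("top",416,260,.058),"carton"); print(px("top",190,235,.03),"dish")
go([0.4,0.2,0.3],0)
E
```

```text
[0.43014601 0.23466768 0.065     ] [0.42272141 0.23043713 0.065     ]
head [ 0.70912615 -0.11855013  0.25      ] [ 0.65123505 -0.10899075  0.25      ]
pointer wrist cam {'mtx': array([[284.33500368,   0.        , 318.45698793],
       [  0.        , 284.33500368, 201.33029328],
       [  0.        ,   0.        ,   1.        ]]), 'R': array([[ 0.43946064, -0.89826006, -0.00178965],
       [-0.84862904, -0.41583084,  0.32697626],
       [-0.29445391, -0.14217445, -0.94503086]]), 't': array([-0.49940382, -0.04141056,  0.37963685])}
[ 0.41516177 -0.39444071  0.058     ] carton
[0.39307557 0.55512007 0.03      ] dish
tcp [ 0.2194 -0.4487  0.2305] yawY -1.116 J [-1.12  0.24  0.    1.34 -0.    1.57] -> rot [-2.000e-03 -1.000e-03 -1.116e+00] d [ 0.4472 -0.5035 -0.0686]
```

Units first: shifts go in shares of 0.6 m and turns go in shares of 4 rad. So -0.5 m is -0.8333, 0.43 m is 0.7167, -1.116 rad is -0.279.

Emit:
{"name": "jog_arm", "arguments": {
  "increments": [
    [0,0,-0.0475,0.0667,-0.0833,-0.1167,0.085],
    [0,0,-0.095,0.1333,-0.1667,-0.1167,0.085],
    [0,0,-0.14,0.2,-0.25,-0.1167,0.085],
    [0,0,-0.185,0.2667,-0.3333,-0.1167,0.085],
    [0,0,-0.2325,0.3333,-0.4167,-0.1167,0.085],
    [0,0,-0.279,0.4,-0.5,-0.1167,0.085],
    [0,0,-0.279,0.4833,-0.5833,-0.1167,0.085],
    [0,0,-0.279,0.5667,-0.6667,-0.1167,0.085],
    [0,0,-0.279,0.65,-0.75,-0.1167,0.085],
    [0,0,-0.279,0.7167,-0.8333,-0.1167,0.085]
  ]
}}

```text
refused: increments[0]: [0, 0, -0.0475, 0.0667, -0.0833, -0.1167, 0.085] is not of type 'object' (schema: type "object"). Nothing was moved.
```

I used the wrong layout. The manual says a list of objects with named fields; once more.

Emit:
{"name": "jog_arm", "arguments": {
  "increments": [
    {"rz": -0.0475,"x": 0.0667,"y": -0.0833,"z": -0.1167,"finger_gap": 0.085},
    {"rz": -0.095,"x": 0.1333,"y": -0.1667,"z": -0.1167,"finger_gap": 0.085},
    {"rz": -0.14,"x": 0.2,"y": -0.25,"z": -0.1167,"finger_gap": 0.085},
    {"rz": -0.185,"x": 0.2667,"y": -0.3333,"z": -0.1167,"finger_gap": 0.085},
    {"rz": -0.2325,"x": 0.3333,"y": -0.4167,"z": -0.1167,"finger_gap": 0.085},
    {"rz": -0.279,"x": 0.4,"y": -0.5,"z": -0.1167,"finger_gap": 0.085},
    {"rz": -0.279,"x": 0.4833,"y": -0.5833,"z": -0.1167,"finger_gap": 0.085},
    {"rz": -0.279,"x": 0.5667,"y": -0.6667,"z": -0.1167,"finger_gap": 0.085},
    {"rz": -0.279,"x": 0.65,"y": -0.75,"z": -0.1167,"finger_gap": 0.085},
    {"rz": -0.279,"x": 0.7167,"y": -0.8333,"z": -0.1167,"finger_gap": 0.085}
  ]
}}

```text
clock: 1.35
eef_pos: [0.371, 0.1353, 0.3012]
tool_rot: [0.707, 0.707, 0.0, 0.0]
ft_force: [1.3, -0.6, 0.3]
grip_width: 0.0847
grasp_force: 0.0
```

Emit:
{"name": "jog_arm", "arguments": {
  "increments": [
    {"finger_gap": 0.085},
    {"finger_gap": 0.085}
  ]
}}

```text
clock: 1.6
eef_pos: [0.3703, 0.1329, 0.3008]
tool_rot: [0.707, 0.707, -0.001, -0.0]
ft_force: [0.3, 0.2, -0.4]
grip_width: 0.0852
grasp_force: 0.0
```

```bash
python3 - <<'E'
from h import *
go([0.43,.23,.2],0)
c=save("wrist","w1"); save("top","top1",(270,120,200,160),4)
print(proj(c,[.427,.2325,.065]), -c["R"].T@c["t"], c["R"][2])
E
```

```text
tcp [0.3703 0.1329 0.3008] yawY 0.001 J [ 0.34  0.01 -0.09  1.48 -0.    1.91] -> rot [-0.002  0.001  0.001] d [0.0972 0.06   0.1006]
[364.16812947  89.7080857 ] [0.37117502 0.21747176 0.44160401] [-0.00096122 -0.32818477 -0.94461306]
```

View pics/w1.png

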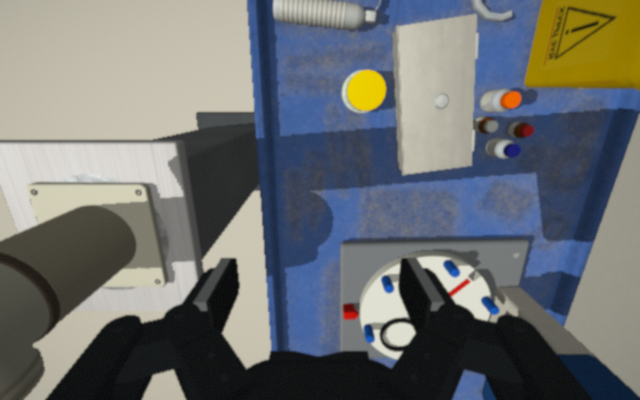

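View pics/top1.png

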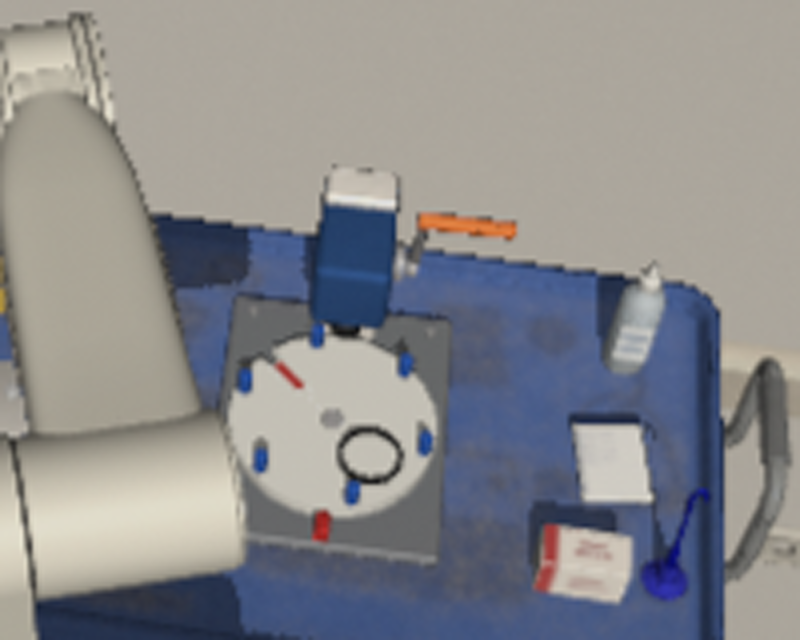

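In the wrist view the cap is at (366,90), the red pointer at (350,311), and the plate's left edge runs from (342,241) to (531,238). In the top crop the hub is at (333,418), the ring at (370,455), the pointer tip at (322,513) and the notch at (277,362). The handle runs from (420,219) to (515,230).

```bash
cat > m.py <<'E'
from h import *
t=lambda u,v,z: px("top",270+u/4,120+v/4,z)
E
python3 - <<'E'
from m import *
w=lambda u,v,z: px("wrist",u,v,z)
print("jar",w(366,90,.065))
a,b=w(342,241,.022),w(531,238,.022);print("plate edge",a,b,np.arctan2(*(b-a)[1::-1]),np.linalg.norm(b-a))
print("ptr",w(350,311,.042),"redbar",w(449,294,.042),w(468,281,.042))
for n,u,v,z in [("hub",333,418,.042),("ring",371,455,.050),("ptr",322,513,.042),("bar1",301,385,.042),("bar2",279,363,.042),("FL?",243,540,.022),("FR",437,560,.022),("BR",450,318,.022),("BL",236,295,.022)]: print(n,t(u,v,z))
ax=t(333,418,.042)
for u,v in [(318,325),(246,369),(262,447),(353,481),(426,430),(406,352)]:
  p=t(u,v,.072); print("lugtop",p)
E
```

```text
jar [0.43016363 0.23112275 0.065     ]
plate edge [0.40966887 0.0016308  0.022     ] [0.71882614 0.00658557 0.022     ] 0.01602532821783306 0.3091969695568363
ptr [ 0.42499509 -0.12202214  0.042     ] redbar [ 0.58998204 -0.08740461  0.042     ] [ 0.6175109  -0.06186323  0.042     ]
hub [ 0.55546768 -0.12484162  0.042     ]
ring [ 0.50999603 -0.16942299  0.05      ]
ptr [ 0.43533227 -0.12623802  0.042     ]
bar1 [ 0.59263388 -0.08578855  0.042     ]
bar2 [ 0.61779966 -0.05849214  0.042     ]
FL? [ 0.40119965 -0.04889604  0.022     ]
FR [ 0.41128668 -0.25025888  0.022     ]
BR [ 0.72686495 -0.24135361  0.022     ]
BL [0.71835635 0.00219975 0.022     ]
lugtop [ 0.65428666 -0.09512803  0.072     ]
lugtop [ 0.58247578 -0.02516625  0.072     ]
lugtop [ 0.48629749 -0.05501908  0.072     ]
lugtop [ 0.46067461 -0.15321324  0.072     ]
lugtop [ 0.53649314 -0.22279557  0.072     ]
lugtop [ 0.63414493 -0.19343144  0.072     ]
```

```bash
python3 - <<'E'
from m import *
go([.430,.231,.031],np.pi/2)
print("box edge",px("wrist",397,90,.03))
E
```

```text
tcp [0.3705 0.1319 0.3012] yawY -0.002 J [ 0.34  0.01 -0.09  1.48 -0.    1.91] -> rot [-1.000e-03 -0.000e+00 -1.573e+00] d [0.0994 0.0594 0.2701]
box edge [0.47747161 0.2324173  0.03      ]
```

To row units: 0.15 m is 0.25, 0.14 m is 0.2333, -1.571 rad is -0.3928.

Emit:
{"name": "jog_arm", "arguments": {
  "increments": [
    {"rz": -0.045,"x": 0.05,"y": 0.0333,"z": 0.0333,"finger_gap": 0.085},
    {"rz": -0.09,"x": 0.1,"y": 0.0667,"z": 0.0667,"finger_gap": 0.085},
    {"rz": -0.135,"x": 0.1333,"y": 0.0833,"z": 0.1,"finger_gap": 0.085},
    {"rz": -0.18,"x": 0.165,"y": 0.0983,"z": 0.1333,"finger_gap": 0.085},
    {"rz": -0.225,"x": 0.165,"y": 0.0983,"z": 0.1667,"finger_gap": 0.085},
    {"rz": -0.27,"x": 0.165,"y": 0.0983,"z": 0.2,"finger_gap": 0.085},
    {"rz": -0.315,"x": 0.165,"y": 0.0983,"z": 0.2333,"finger_gap": 0.085},
    {"rz": -0.36,"x": 0.165,"y": 0.0983,"z": 0.25,"finger_gap": 0.085},
    {"rz": -0.3928,"x": 0.165,"y": 0.0983,"z": 0.25,"finger_gap": 0.085},
    {"rz": -0.3928,"x": 0.165,"y": 0.0983,"z": 0.25,"finger_gap": 0.085}
  ]
}}

```text
clock: 2.95
eef_pos: [0.4303, 0.2303, 0.1516]
tool_rot: [0.002, 1.0, -0.0, 0.0]
ft_force: [-0.2, -0.3, 0.7]
grip_width: 0.0848
grasp_force: 0.0
```

```bash
python3 - <<'E'
from m import *
c=save("wrist","w2")
go([.430,.231,.031],np.pi/2)
print(proj(c,[.430,.231,.065]))
E
```

```text
tcp [0.4304 0.2306 0.1517] yawY 1.566 J [ 0.49  0.27 -0.17  1.13 -0.    0.5 ] -> rot [ 0.     0.    -0.005] d [0.0005 0.0004 0.1207]
[319.3094628  206.35598727]
```

View pics/w2.png

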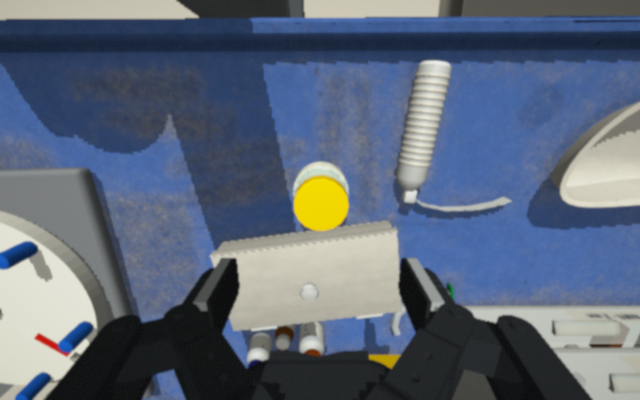

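The cap is at (321,203), within 3 px of the prediction. The jar is centred with room for the fingers, so I'll descend and grip.

To row units: 0.12 m is 0.2, 0.05 m is 0.0833.

Emit:
{"name": "jog_arm", "arguments": {
  "increments": [
    {"z": 0.0833,"finger_gap": 0.085},
    {"z": 0.15,"finger_gap": 0.085},
    {"z": 0.2,"finger_gap": 0.085},
    {"z": 0.2,"finger_gap": 0.085},
    {"z": 0.2,"finger_gap": 0.045},
    {"z": 0.2,"finger_gap": 0.045},
    {"z": 0.2,"finger_gap": 0.045},
    {"z": 0.2,"finger_gap": 0.045}
  ]
}}

```text
clock: 4.0
eef_pos: [0.4315, 0.2326, 0.0335]
tool_rot: [0.0, 1.0, 0.001, 0.002]
ft_force: [0.1, -0.2, 5.8]
grip_width: 0.0473
grasp_force: 60.6
```

Emit:
{"name": "jog_arm", "arguments": {
  "increments": [
    {"finger_gap": 0.045},
    {"finger_gap": 0.045},
    {"z": -0.0667,"finger_gap": 0.045},
    {"z": -0.15,"finger_gap": 0.045},
    {"z": -0.2333,"finger_gap": 0.045},
    {"z": -0.2833,"finger_gap": 0.045},
    {"z": -0.2833,"finger_gap": 0.045}
  ]
}}

```text
clock: 4.88
eef_pos: [0.4318, 0.2332, 0.2051]
tool_rot: [0.0, 1.0, 0.002, 0.004]
ft_force: [0.4, -0.7, -0.7]
grip_width: 0.0473
grasp_force: 61.1
```

```bash
python3 - <<'E'
from m import *
go([.40,-.13,.2],np.pi/4)
E
```

```text
tcp [0.4318 0.2332 0.2051] yawY 1.571 J [ 0.5   0.23 -0.08  1.25 -0.    0.5 ] -> rot [0.007 0.005 0.785] d [ 0.0319 -0.3632  0.0034]
```

To row units: -0.18 m is -0.3, -0.05 m is -0.0833.

Emit:
{"name": "jog_arm", "arguments": {
  "increments": [
    {"y": -0.0833,"finger_gap": 0.045},
    {"x": -0.0167,"y": -0.1667,"finger_gap": 0.045},
    {"x": -0.05,"y": -0.25,"finger_gap": 0.045},
    {"x": -0.0667,"y": -0.3,"finger_gap": 0.045},
    {"x": -0.0667,"y": -0.3,"finger_gap": 0.045},
    {"x": -0.0667,"y": -0.3,"finger_gap": 0.045}
  ]
}}

```text
clock: 5.62
eef_pos: [0.4691, 0.0523, 0.2004]
tool_rot: [0.0, 1.0, 0.0, -0.001]
ft_force: [-0.4, -0.1, -0.1]
grip_width: 0.047
grasp_force: 61.2
```

```bash
python3 - <<'E'
from m import *
c=save("wrist","w3"); np.savez("w3c.npz",**c)
go([.47,.05,.2],np.pi/2)
for X in [(.557,-.1245,.042),(.512,-.168,.042),(.44,-.125,.042)]: print(proj(c,X))
o=bot.get_obs(); print(proj(c,o["eef_pos"]+[0,0,.0318]))
E
```

```text
tcp [0.4692 0.0527 0.2006] yawY 1.572 J [ 0.11  0.2  -0.12  1.24  0.    0.11] -> rot [ 0.    -0.002  0.001] d [-0.0008 -0.0027  0.0006]
[170.0577741 255.4420354]
[125.20172845 220.56772141]
[150.81151946 157.70884344]
[319.38465903 296.10875126]
```

View pics/w3.png

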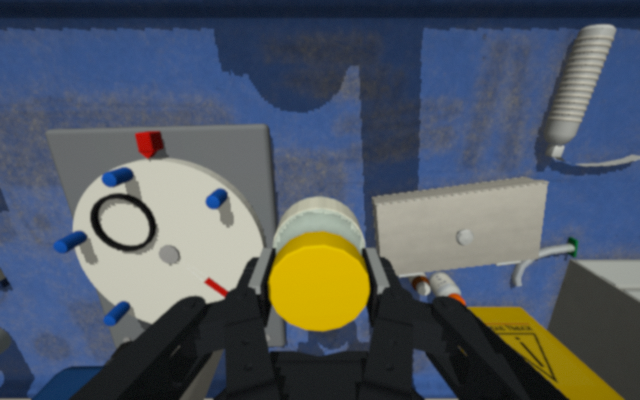

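The ring centre is at (124,222), the hub at (169,254) and the pointer tip at (150,157), all matching my model to 1-2 px. The cap is in hand at (319,283), about 101 px wide. I'll check how far the jar is offset in the grip.

```bash
python3 - <<'E'
from m import *
c=dict(np.load("w3c.npz"))
w=lambda u,v,z: px("wrist",u,v,z,c)
print("cam",-c["R"].T@c["t"])
print("ring",w(124,222,.050),"hub",w(169,254,.042),"ptr",w(150,157,.042),"bar",w(206,280,.042),w(227,295,.042))
o=bot.get_obs()["eef_pos"]
for dz in(.02,.025,.0315): 
  z=o[2]+dz; print(dz,w(319,283,z)-o, np.linalg.norm(w(269,283,z)-w(369,283,z)), w(319,234,z)-o,w(319,332,z)-o)
E
```

```text
cam [0.38570825 0.0522595  0.34144865]
ring [ 0.5103502  -0.16383242  0.05      ] hub [ 0.55505875 -0.12542861  0.042     ] ptr [ 0.43924747 -0.12571331  0.042     ] bar [ 0.59121036 -0.08606958  0.042     ] [ 0.61323577 -0.06252483  0.042     ]
0.02 [ 0.00121897 -0.00015138  0.02      ] 0.04988694813990072 [-0.02569798 -0.00017203  0.02      ] [ 0.03192958 -0.00012781  0.02      ]
0.025 [-0.00228477 -0.00016422  0.025     ] 0.04782313021594035 [-0.02808816 -0.00018402  0.025     ] [ 0.02715535 -0.00014162  0.025     ]
0.0315 [-0.00683962 -0.0001809   0.0315    ] 0.04514016691479186 [-0.03119539 -0.00019959  0.0315    ] [ 0.02094886 -0.00015958  0.0315    ]
```

```bash
python3 - <<'E'
import cv2
im=cv2.imread("pics/w3.png")
print([tuple(map(int,im[v,319])) for v in range(228,338,3)])
for v in (250,260,270,280,290,300,310):
  r=im[v]; ys=[u for u in range(240,400) if r[u,2]>150 and r[u,1]>110 and r[u,0]<90]; print(v,ys[0],ys[-1])
E
```

```text
[(157, 171, 158), (90, 157, 171), (0, 153, 186), (0, 154, 186), (0, 155, 187), (0, 159, 192), (0, 193, 222), (0, 182, 218), (0, 180, 217), (0, 179, 216), (0, 177, 216), (0, 178, 216), (0, 179, 217), (0, 178, 215), (0, 179, 215), (0, 179, 216), (0, 176, 214), (0, 179, 216), (0, 177, 214), (0, 177, 213), (0, 177, 212), (0, 177, 214), (0, 177, 213), (0, 176, 213), (0, 176, 212), (0, 174, 211), (0, 176, 212), (0, 175, 211), (0, 176, 212), (0, 175, 211), (0, 174, 211), (0, 172, 209), (0, 172, 209), (0, 172, 209), (27, 141, 169), (71, 55, 48), (76, 58, 50)]
250 282 353
260 277 359
270 272 364
280 269 368
290 270 368
300 271 366
310 275 361
```

```bash
python3 - <<'E'
from m import *
c=dict(np.load("w3c.npz")); im=cv2.imread("pics/w3.png")
w=lambda u,v,z: px("wrist",u,v,z,c)
g=im.max(2); roi=np.zeros_like(g); roi[185:262,84:166]=1
m=((g<90)&(roi>0)).astype(np.uint8)
cs,h=cv2.findContours(m,cv2.RETR_CCOMP,cv2.CHAIN_APPROX_NONE)
for k,q in enumerate(cs):
    if len(q)>40:
        P=np.array([w(u,v,.050)[:2] for u,v in q[:,0]]).astype(np.float32)
        A=np.c_[2*P,np.ones(len(P))]; s=np.linalg.lstsq(A,(P**2).sum(1),rcond=None)[0]
        print(len(q),h[0][k],cv2.fitEllipse(q),"world c",s[:2],"r",np.sqrt(s[2]+s[0]**2+s[1]**2))
# red things
hsv=cv2.cvtColor(im,cv2.COLOR_BGR2HSV)
b=((hsv[...,1]>150)&((hsv[...,0]<8)|(hsv[...,0]>172))&(hsv[...,2]>80)).astype(np.uint8); n,l,st,ce=cv2.connectedComponentsWithStats(b)
for i in range(1,n):
    if st[i,4]>20: print("red",st[i],ce[i],w(*ce[i],.042))
b=((hsv[...,1]>150)&(abs(hsv[...,0].astype(int)-110)<10)&(hsv[...,2]>90)&(hsv[...,1]>200)).astype(np.uint8); n,l,st,ce=cv2.connectedComponentsWithStats(b)
for i in range(1,n):
    if 60<st[i,4]<800: print("lug",st[i],ce[i],w(*ce[i],.057))
E
```

```text
172 [-1  0  2 -1] ((123.20640563964844, 221.9719696044922), (54.0443229675293, 66.5099868774414), 117.15380859375) world c [ 0.51152754 -0.16476933] r 0.034760465858811374
141 [-1 -1 -1  1] ((123.7497787475586, 222.23802185058594), (42.51316833496094, 56.98059844970703), 126.3469009399414) world c [ 0.51149094 -0.16414171] r 0.028506465985993254
red [135 132  24  26 370] [145.22162162 143.17027027] [ 0.42480574 -0.12790159  0.042     ]
red [206 279  22  17 128] [216.5       287.0859375] [ 0.60150375 -0.07434583  0.042     ]
lug [103 169  27  16 198] [113.24242424 176.42424242] [ 0.45659044 -0.1583959   0.057     ]
lug [207 190  18  17 174] [215.09770115 198.5862069 ] [ 0.48057163 -0.05664691  0.057     ]
lug [ 54 233  30  19 218] [ 65.62385321 242.05045872] [ 0.53155907 -0.22896476  0.057     ]
lug [104 303  23  22 201] [114.039801   314.08955224] [ 0.62973053 -0.19805959  0.057     ]
```

To row units: -0.13 m is -0.2167, -0.09 m is -0.15.

Emit:
{"name": "jog_arm", "arguments": {
  "increments": [
    {"x": -0.0167,"y": -0.0667,"finger_gap": 0.045},
    {"x": -0.05,"y": -0.15,"finger_gap": 0.045},
    {"x": -0.05,"y": -0.2167,"finger_gap": 0.045},
    {"x": -0.05,"y": -0.2167,"finger_gap": 0.045},
    {"x": -0.05,"y": -0.2167,"finger_gap": 0.045}
  ]
}}

```text
clock: 6.3
eef_pos: [0.4997, -0.0767, 0.201]
tool_rot: [-0.001, 1.0, 0.0, -0.0]
ft_force: [-0.3, -0.3, -1.2]
grip_width: 0.047
grasp_force: 61.3
```

```bash
python3 - <<'E'
from m import *
c=save("wrist","w4"); np.savez("w4c.npz",**c)
print(-c["R"].T@c["t"],proj(c,(.511,-.167,.05)))
im=cv2.imread("pics/w4.png")
w=lambda u,v,z: px("wrist",u,v,z,c)
hsv=cv2.cvtColor(im,cv2.COLOR_BGR2HSV)
for nm,b,z in (("red",(hsv[...,1]>150)&((hsv[...,0]<8)|(hsv[...,0]>172))&(hsv[...,2]>80),.042),("lug",(hsv[...,1]>200)&(abs(hsv[...,0].astype(int)-110)<10)&(hsv[...,2]>90),.06)):
  n,l,st,ce=cv2.connectedComponentsWithStats(b.astype(np.uint8))
  for i in range(1,n):
    if 60<st[i,4]<1500: print(nm,st[i],ce[i],w(*ce[i],z))
E
```

```text
[ 0.416094   -0.07693813  0.34200387] [234.68121663 195.93217093]
red [ 10  94  27  48 577] [ 23.09878683 117.50779896] [ 0.43042702 -0.37573533  0.042     ]
red [259 101  18  27 384] [267.4375    112.5703125] [ 0.42525619 -0.12811829  0.042     ]
red [508 295  11  12  89] [513.29213483 301.66292135] [0.6545175  0.17152802 0.042     ]
lug [231 139  17  15 168] [238.73809524 146.32738095] [ 0.45645859 -0.15507486  0.06      ]
lug [333 162  13  16 160] [339.16875 169.81875] [ 0.47985443 -0.05570517  0.06      ]
lug [170 207  22  18 205] [179.31219512 215.67804878] [ 0.52999557 -0.22511371  0.06      ]
lug [211 282  16  20 189] [218.23809524 291.57142857] [ 0.62625858 -0.19449718  0.06      ]
```

View pics/w4.png

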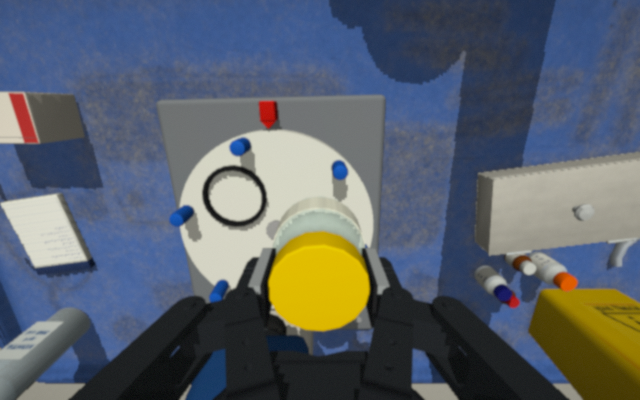

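The ring is at about (235,196), agreeing with a pocket at (0.511,-0.167). The carton is well clear at the left.

```bash
python3 - <<'E'
from m import *
c=dict(np.load("w4c.npz")); im=cv2.imread("pics/w4.png")
g=im.max(2); roi=np.zeros_like(g); roi[158:235,196:272]=1
cs,h=cv2.findContours(((g<90)&(roi>0)).astype(np.uint8),cv2.RETR_CCOMP,cv2.CHAIN_APPROX_NONE)
for q in cs:
    if len(q)>60:
        P=np.array([px("wrist",u,v,.050,c)[:2] for u,v in q[:,0]]); s=np.linalg.lstsq(np.c_[2*P,np.ones(len(P))],(P**2).sum(1),rcond=None)[0]
        print(s[:2],np.sqrt(s[2]+s[0]**2+s[1]**2))
go([.5129,-.1689,.1],np.pi/4)
E
```

```text
[ 0.51213738 -0.16733527] 0.0338442204544416
[ 0.51190086 -0.16686467] 0.02944404428685088
tcp [ 0.4997 -0.0764  0.2011] yawY 1.573 J [-0.15  0.27 -0.04  1.26  0.   -0.15] -> rot [ 0.    -0.001  0.788] d [-0.013  -0.0926  0.1011]
```

To row units: 0.105 m is 0.175, -0.0926 m is -0.1543, 0.788 rad is 0.197.

Emit:
{"name": "jog_arm", "arguments": {
  "increments": [
    {"rz": 0.045,"x": -0.0083,"y": -0.0667,"finger_gap": 0.045},
    {"rz": 0.09,"x": -0.0167,"y": -0.1167,"finger_gap": 0.045},
    {"rz": 0.135,"x": -0.0228,"y": -0.1543,"finger_gap": 0.045},
    {"rz": 0.175,"x": -0.0228,"y": -0.1543,"z": 0.05,"finger_gap": 0.045},
    {"rz": 0.197,"x": -0.0228,"y": -0.1543,"z": 0.1,"finger_gap": 0.045},
    {"rz": 0.197,"x": -0.0228,"y": -0.1543,"z": 0.15,"finger_gap": 0.045},
    {"rz": 0.197,"x": -0.0228,"y": -0.1543,"z": 0.175,"finger_gap": 0.045},
    {"rz": 0.197,"x": -0.0228,"y": -0.1543,"z": 0.175,"finger_gap": 0.045},
    {"rz": 0.197,"x": -0.0228,"y": -0.1543,"z": 0.175,"finger_gap": 0.045}
  ]
}}

```text
clock: 7.48
eef_pos: [0.5147, -0.1703, 0.0976]
tool_rot: [0.383, 0.924, 0.0, 0.001]
ft_force: [1.2, 0.7, -0.3]
grip_width: 0.0472
grasp_force: 61.3
```

```bash
python3 - <<'E'
from m import *
c=save("wrist","w5",(200,120,240,200),3)
go([.5134,-.1689,.0755],np.pi/4)
E
```

```text
tcp [ 0.5148 -0.1705  0.0977] yawY 0.783 J [-0.32  0.41 -0.11  1.04  0.    0.47] -> rot [ 0.001  0.002 -0.002] d [0.0022 0.0001 0.0222]
```

View pics/w5.png

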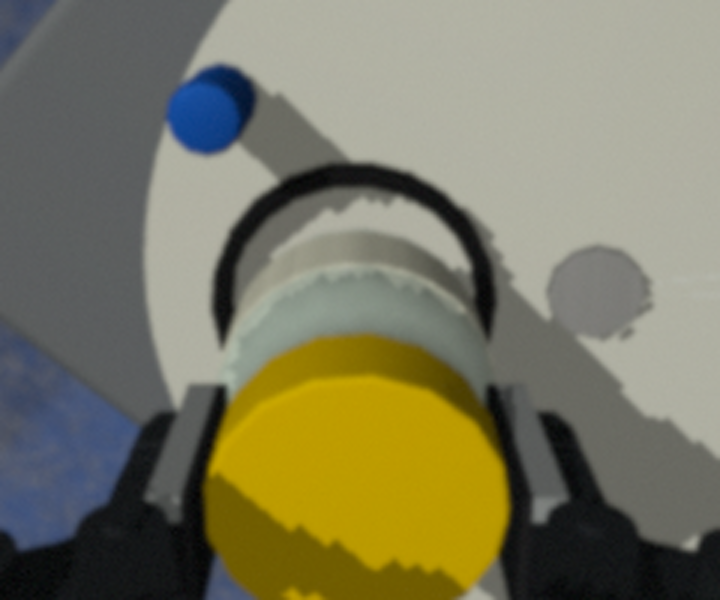

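The jar bottom's near edge is at crop (358,230). The ring's outer near edge is at (358,163), with its sides at about 212 and 497.

```bash
python3 - <<'E'
from m import *
w=lambda u,v,z: px("wrist",200+u/3,120+v/3,z)
o=bot.get_obs(); r=R.from_quat(o["tool_rot"]); T=lambda X: (r.inv().apply(X-o["eef_pos"])*1000).round(1)
print("jar near edge (tool mm)",T(w(358,230,.0642)), "=> centre x", T(w(358,230,.0642))[0]-27)
print("ring near outer",T(w(356,163,.05)),"=> x",T(w(356,163,.05))[0]-35, "near inner",T(w(356,190,.05)),"=>",T(w(356,190,.05))[0]-30)
print("ring L/R",T(w(212,305,.05)),T(w(497,305,.05)))
print("jar L/R bottom",T(w(240,290,.0642)),T(w(478,290,.0642)))
print("cap edge far",T(w(358,375,.0977+.0315)))
E
```

```text
jar near edge (tool mm) [26.7  1.1 33.5] => centre x -0.3000000000000007
ring near outer [38.   0.7 47.7] => x 3.0 near inner [31.6  0.7 47.7] => 1.6000000000000014
ring L/R [  3.1 -33.8  47.7] [ 3.  34.6 47.8]
jar L/R bottom [ 12.7 -24.9  33.5] [12.7 27.6 33.6]
cap edge far [ 26.1   0.9 -31.5]
```

To row units: 0.018 m is 0.03, 0.014 m is 0.0233.

Emit:
{"name": "jog_arm", "arguments": {
  "increments": [
    {"x": 0.0043,"finger_gap": 0.045},
    {"x": 0.0043,"z": 0.0133,"finger_gap": 0.045},
    {"x": 0.0043,"z": 0.0233,"finger_gap": 0.045},
    {"x": 0.0043,"z": 0.03,"finger_gap": 0.045},
    {"x": 0.0043,"z": 0.03,"finger_gap": 0.045}
  ]
}}

```text
clock: 8.15
eef_pos: [0.5116, -0.1686, 0.0777]
tool_rot: [0.384, 0.923, -0.0, -0.0]
ft_force: [0.3, -0.3, -1.0]
grip_width: 0.0465
grasp_force: 61.3
```

Emit:
{"name": "jog_arm", "arguments": {
  "increments": [
    {"z": 0.0033,"finger_gap": 0.045},
    {"z": 0.0067,"finger_gap": 0.045},
    {"z": 0.0067,"finger_gap": 0.045}
  ]
}}

```text
clock: 8.52
eef_pos: [0.5122, -0.1688, 0.0755]
tool_rot: [0.384, 0.923, -0.0, 0.001]
ft_force: [-2.0, 0.1, 4.6]
grip_width: 0.0468
grasp_force: 62.4
```

Contact came at TCP z = 0.0755, which is the pocket floor and not the ring, so I'll release.

To row units: -0.12 m is -0.2, -0.1 m is -0.1667.

Emit:
{"name": "jog_arm", "arguments": {
  "increments": [
    {"finger_gap": 0.085},
    {"finger_gap": 0.085},
    {"finger_gap": 0.085},
    {"finger_gap": 0.085},
    {"z": -0.0833,"finger_gap": 0.085},
    {"z": -0.1667,"finger_gap": 0.085},
    {"x": 0.05,"z": -0.2,"finger_gap": 0.085},
    {"x": 0.1,"z": -0.2,"finger_gap": 0.085},
    {"x": 0.1333,"z": -0.2,"finger_gap": 0.085},
    {"x": 0.1333,"z": -0.2,"finger_gap": 0.085}
  ]
}}

```text
clock: 9.78
eef_pos: [0.4546, -0.1112, 0.1946]
tool_rot: [0.383, 0.924, 0.0, 0.0]
ft_force: [-0.1, -0.3, 0.3]
grip_width: 0.0848
grasp_force: 0.0
```

```bash
python3 - <<'E'
from m import *
c=save("wrist","w6",(120,60,400,260),2); np.savez("w6c.npz",**c)
go([.47,-.05,.2],np.pi/4); print(proj(c,(.512,-.1675,.042)),proj(c,(.512,-.1675,.107)))
E
```

```text
tcp [ 0.4555 -0.1118  0.1946] yawY 0.784 J [-0.24  0.2  -0.15  1.23 -0.    0.55] -> rot [ 0.     0.001 -0.002] d [ 0.0335  0.0539 -0.0054]
[318.70398515 252.16440082] [318.76794327 286.17409533]
```

View pics/w6.png

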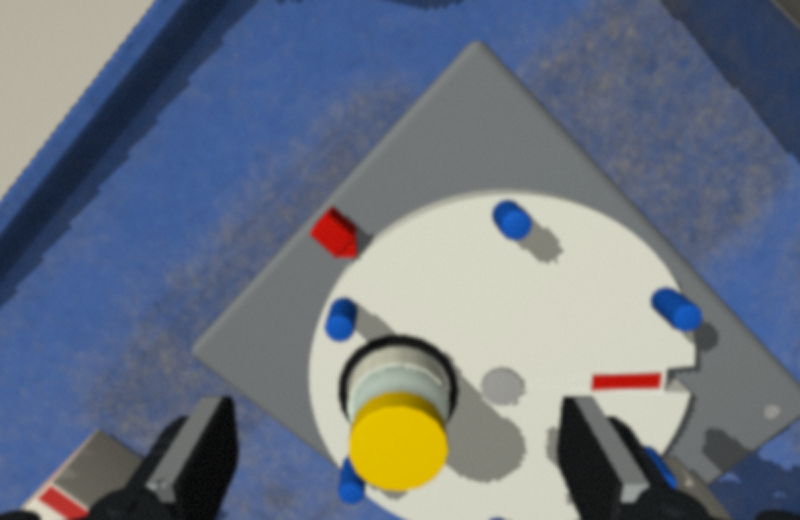

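The jar stands inside the ring. The bar runs from (592,382) to (660,380) and the pointer tip is at (357,252). The lug tops are at (515,223) and (688,316), and the plate's front edge runs from (195,350) to (478,42).

```bash
python3 - <<'E'
from m import *
c=dict(np.load("w6c.npz")); w=lambda u,v,z: px("wrist",120+u/2,60+v/2,z,c)[:2]
im=cv2.imread("pics/w6.png")
A=np.array([.554,-.125]); ang=lambda p:(np.degrees(np.arctan2(*(p-A)[::-1]))%360,np.linalg.norm(p-A))
for n,u,v,z in [("hub",503,386,.042),("bar1",592,382,.042),("bar2",660,380,.042),("notch mouth",690,380,.042),("ptr",357,252,.042),("lugA",516,224,.072),("lugB",686,316,.072),("lugC",341,326,.072)]:
  p=w(u,v,z); print(n,p,ang(p))
a,b=w(197,350,.022),w(476,42,.022); print("front edge",a,b,np.degrees(np.arctan2(*(b-a)[::-1])))
E
```

```text
hub [ 0.55633945 -0.12480617] (np.float64(4.736238906904216), np.float64(0.0023474659858803626))
bar1 [ 0.59099503 -0.08651351] (np.float64(46.13197928752993), np.float64(0.05338391440170124))
bar2 [ 0.61791435 -0.05780295] (np.float64(46.43424397960395), np.float64(0.09273881003306023))
notch mouth [ 0.63024427 -0.04549893] (np.float64(46.19793857320418), np.float64(0.1101526603005477))
ptr [ 0.44011216 -0.12616929] (np.float64(180.58823605712934), np.float64(0.11389384010068472))
lugA [ 0.47934992 -0.05538996] (np.float64(137.00093721001966), np.float64(0.10206954874933344))
lugB [ 0.57509498 -0.02630891] (np.float64(77.93472661953184), np.float64(0.10092041043609148))
lugC [ 0.45659033 -0.15225342] (np.float64(195.63063230340092), np.float64(0.10115035095799439))
front edge [ 0.41698863 -0.24484828] [ 0.40938664 -0.00812521] 91.8393323801027
```

```bash
python3 - <<'E'
from m import *
go([.4794,-.0554,.10],np.radians(47))
E
```

```text
tcp [ 0.4555 -0.1118  0.1946] yawY 0.784 J [-0.24  0.2  -0.15  1.23 -0.    0.55] -> rot [ 0.     0.001 -0.037] d [0.0231 0.0567 0.0946]
```

Units first: shifts go in shares of 0.6 m and turns go in shares of 4 rad. So 0.0946 m is 0.1577, 0.08 m is 0.1333, -0.037 rad is -0.0093.

Emit:
{"name": "jog_arm", "arguments": {
  "increments": [
    {"rz": -0.0093,"x": 0.0167,"y": 0.05,"z": 0.0333,"finger_gap": 0.026},
    {"rz": -0.0093,"x": 0.0383,"y": 0.095,"z": 0.0667,"finger_gap": 0.026},
    {"rz": -0.0093,"x": 0.0383,"y": 0.095,"z": 0.1333,"finger_gap": 0.026},
    {"rz": -0.0093,"x": 0.0383,"y": 0.095,"z": 0.1577,"finger_gap": 0.026},
    {"rz": -0.0093,"x": 0.0383,"y": 0.095,"z": 0.1577,"finger_gap": 0.026},
    {"rz": -0.0093,"x": 0.0383,"y": 0.095,"z": 0.1577,"finger_gap": 0.026}
  ]
}}

```text
clock: 10.58
eef_pos: [0.4807, -0.056, 0.1009]
tool_rot: [0.367, 0.93, 0.0, 0.001]
ft_force: [-0.0, 0.4, 0.1]
grip_width: 0.0261
grasp_force: 0.0
```

```bash
python3 - <<'E'
from m import *
go([.4794,-.0554,.052],np.radians(47))
E
```

```text
tcp [ 0.4807 -0.056   0.1009] yawY 0.819 J [-0.12  0.31 -0.26  1.   -0.    0.64] -> rot [ 0.001  0.002 -0.001] d [ 0.0015 -0.0005  0.0489]
```

To row units: 0.048 m is 0.08, 0.03 m is 0.05.

Emit:
{"name": "jog_arm", "arguments": {
  "increments": [
    {"x": 0.0017,"y": -0.0008,"z": 0.025,"finger_gap": 0.026},
    {"x": 0.0017,"y": -0.0008,"z": 0.05,"finger_gap": 0.026},
    {"x": 0.0017,"y": -0.0008,"z": 0.08,"finger_gap": 0.026},
    {"x": 0.0017,"y": -0.0008,"z": 0.08,"finger_gap": 0.022},
    {"x": 0.0017,"y": -0.0008,"z": 0.08,"finger_gap": 0.022}
  ]
}}

```text
clock: 11.2
eef_pos: [0.4796, -0.0554, 0.053]
tool_rot: [0.367, 0.93, 0.0, 0.001]
ft_force: [-0.3, -0.2, 0.4]
grip_width: 0.0218
grasp_force: 0.0
```

Emit:
{"name": "jog_arm", "arguments": {
  "increments": [
    {"rz": -0.0325,"x": -0.0015,"y": -0.022,"finger_gap": 0.022},
    {"rz": -0.065,"x": -0.0057,"y": -0.0437,"finger_gap": 0.022},
    {"rz": -0.0975,"x": -0.0128,"y": -0.0647,"finger_gap": 0.022},
    {"rz": -0.13,"x": -0.0225,"y": -0.0845,"finger_gap": 0.022},
    {"rz": -0.1625,"x": -0.0347,"y": -0.1028,"finger_gap": 0.022},
    {"rz": -0.195,"x": -0.0492,"y": -0.1195,"finger_gap": 0.022},
    {"rz": -0.2275,"x": -0.0657,"y": -0.1342,"finger_gap": 0.022},
    {"rz": -0.26,"x": -0.084,"y": -0.1467,"finger_gap": 0.022},
    {"rz": -0.2925,"x": -0.1037,"y": -0.1565,"finger_gap": 0.022},
    {"rz": -0.2925,"x": -0.1037,"y": -0.1565,"finger_gap": 0.022}
  ]
}}

```text
clock: 12.45
eef_pos: [0.4613, -0.1672, 0.053]
tool_rot: [-0.207, 0.978, -0.001, 0.001]
ft_force: [0.7, -0.8, 0.4]
grip_width: 0.0216
grasp_force: 0.0
```

```bash
python3 - <<'E'
from m import *
p=np.array([.554,-.125])+.102*np.array([np.cos(np.radians(204)),np.sin(np.radians(204))])
go([*p,.052],np.radians(114)); save("wrist","w7",(0,0,640,400),1)
E
```

```text
tcp [ 0.4613 -0.1672  0.053 ] yawY 1.987 J [-0.35  0.38 -0.31  0.88 -0.   -0.76] -> rot [-0.002  0.002 -0.002] d [0.0001 0.0008 0.001 ]
```

To row units: -0.07 m is -0.1167, -0.06 m is -0.1, 1.05 rad is 0.2625.

Emit:
{"name": "jog_arm", "arguments": {
  "increments": [
    {"z": -0.05,"finger_gap": 0.026},
    {"z": -0.1,"finger_gap": 0.028},
    {"rz": 0.045,"y": 0.0333,"z": -0.1167,"finger_gap": 0.028},
    {"rz": 0.09,"y": 0.0667,"z": -0.1167,"finger_gap": 0.028},
    {"rz": 0.135,"y": 0.1,"z": -0.1167,"finger_gap": 0.028},
    {"rz": 0.18,"y": 0.1167,"z": -0.1167,"finger_gap": 0.028},
    {"rz": 0.225,"y": 0.1167,"z": -0.1167,"finger_gap": 0.028},
    {"rz": 0.2625,"y": 0.1167,"z": -0.1167,"finger_gap": 0.028},
    {"rz": 0.2625,"y": 0.1167,"z": -0.1167,"finger_gap": 0.028}
  ]
}}

```text
clock: 13.62
eef_pos: [0.4313, -0.1018, 0.1221]
tool_rot: [0.31, 0.951, 0.0, 0.0]
ft_force: [0.2, -0.2, -0.6]
grip_width: 0.028
grasp_force: 0.0
```

```bash
python3 - <<'E'
from m import *
c=camrig.calibration("wrist"); im=cv2.cvtColor(camrig.camera("wrist"),cv2.COLOR_RGB2BGR); cv2.imwrite("pics/w8.png",im)
hsv=cv2.cvtColor(im,cv2.COLOR_BGR2HSV); A=np.array([.554,-.125])
for nm,b,z in (("red",(hsv[...,1]>150)&((hsv[...,0]<8)|(hsv[...,0]>172))&(hsv[...,2]>80),.042),("lug",(hsv[...,1]>200)&(abs(hsv[...,0].astype(int)-110)<10)&(hsv[...,2]>90),.06)):
  n,l,st,ce=cv2.connectedComponentsWithStats(b.astype(np.uint8))
  for i in range(1,n):
    if st[i,4]>60:
      d=px("wrist",*ce[i],z,c)[:2]-A
      if np.hypot(*d)<.15: print(nm,st[i],ce[i],np.degrees(np.arctan2(d[1],d[0]))%360,np.hypot(*d))
go([.4715,-.065,.10],np.radians(54))
E
```

```text
red [274 201  27  34 610] [288.09672131 218.56229508] 180.7938833726148 0.13086233394423505
red [404 244  33  36 361] [419.74515235 261.66481994] 113.65863579293679 0.07327962921294522
lug [376 217  23  27 410] [386.72195122 230.14390244] 143.6758046353876 0.10236700155108772
lug [470 270  31  31 501] [484.95608782 285.36327345] 84.42145364899996 0.10117516898067892
tcp [ 0.4314 -0.1019  0.122 ] yawY 0.942 J [-0.23  0.21 -0.33  1.03  0.    0.4 ] -> rot [ 0.     0.    -0.001] d [-0.0107  0.0535  0.022 ]
```

To row units: 0.07 m is 0.1167, 0.0535 m is 0.0892.

Emit:
{"name": "jog_arm", "arguments": {
  "increments": [
    {"x": -0.0175,"y": 0.045,"finger_gap": 0.028},
    {"x": -0.0175,"y": 0.0892,"finger_gap": 0.028},
    {"x": -0.0175,"y": 0.0892,"z": 0.0417,"finger_gap": 0.028},
    {"x": -0.0175,"y": 0.0892,"z": 0.0833,"finger_gap": 0.028},
    {"x": -0.0175,"y": 0.0892,"z": 0.1167,"finger_gap": 0.028},
    {"x": -0.0175,"y": 0.0892,"z": 0.1167,"finger_gap": 0.019},
    {"x": -0.0175,"y": 0.0892,"z": 0.1167,"finger_gap": 0.019}
  ]
}}

```text
clock: 14.55
eef_pos: [0.472, -0.0653, 0.0524]
tool_rot: [0.31, 0.951, 0.0, 0.0]
ft_force: [-0.7, 0.1, 0.4]
grip_width: 0.019
grasp_force: 0.0
```

```bash
python3 - <<'E'
from m import *
go([.4718,-.0646,.052],np.radians(53.7))
E
```

```text
tcp [ 0.472  -0.0653  0.0524] yawY 0.941 J [-0.14  0.36 -0.34  0.87 -0.    0.49] -> rot [0.    0.001 0.003] d [0.0005 0.0004 0.0004]
```

To row units: -0.0943 m is -0.1572, -0.0632 m is -0.1053, -1.18 rad is -0.295.

Emit:
{"name": "jog_arm", "arguments": {
  "increments": [
    {"rz": -0.0325,"x": -0.0015,"y": -0.022,"finger_gap": 0.019},
    {"rz": -0.065,"x": -0.0057,"y": -0.0437,"finger_gap": 0.019},
    {"rz": -0.0975,"x": -0.0128,"y": -0.0647,"finger_gap": 0.019},
    {"rz": -0.13,"x": -0.0225,"y": -0.0845,"finger_gap": 0.019},
    {"rz": -0.1625,"x": -0.0347,"y": -0.1028,"finger_gap": 0.019},
    {"rz": -0.195,"x": -0.0492,"y": -0.1195,"finger_gap": 0.019},
    {"rz": -0.2275,"x": -0.0657,"y": -0.1342,"finger_gap": 0.019},
    {"rz": -0.26,"x": -0.084,"y": -0.1467,"finger_gap": 0.019},
    {"rz": -0.295,"x": -0.1053,"y": -0.1572,"finger_gap": 0.019},
    {"rz": -0.295,"x": -0.1053,"y": -0.1572,"finger_gap": 0.019}
  ]
}}

```text
clock: 15.8
eef_pos: [0.4683, -0.1797, 0.053]
tool_rot: [-0.27, 0.963, -0.001, 0.001]
ft_force: [0.4, 0.4, 0.4]
grip_width: 0.0191
grasp_force: 0.0
```

Emit:
{"name": "jog_arm", "arguments": {
  "increments": [
    {"z": -0.05,"finger_gap": 0.022},
    {"z": -0.1,"finger_gap": 0.028},
    {"rz": 0.045,"x": 0.05,"y": 0.0167,"z": -0.1667,"finger_gap": 0.028},
    {"rz": 0.09,"x": 0.1,"y": 0.0333,"z": -0.2,"finger_gap": 0.028},
    {"rz": 0.09,"x": 0.1,"y": 0.0333,"z": -0.2,"finger_gap": 0.028},
    {"rz": 0.09,"x": 0.1,"y": 0.0333,"z": -0.2,"finger_gap": 0.028}
  ]
}}

```text
clock: 16.55
eef_pos: [0.4056, -0.1927, 0.1719]
tool_rot: [-0.095, 0.996, -0.0, 0.001]
ft_force: [-0.3, -1.3, -0.4]
grip_width: 0.028
grasp_force: 0.0
```

```bash
python3 - <<'E'
from m import *
c=camrig.calibration("wrist"); np.savez("w9c.npz",**c); im=cv2.cvtColor(camrig.camera("wrist"),cv2.COLOR_RGB2BGR); cv2.imwrite("pics/w9.png",im)
hsv=cv2.cvtColor(im,cv2.COLOR_BGR2HSV); A=np.array([.554,-.125])
for nm,b,z in (("red",(hsv[...,1]>150)&((hsv[...,0]<8)|(hsv[...,0]>172))&(hsv[...,2]>80),.042),("lug",(hsv[...,1]>200)&(abs(hsv[...,0].astype(int)-110)<10)&(hsv[...,2]>90),.06)):
  n,l,st,ce=cv2.connectedComponentsWithStats(b.astype(np.uint8))
  for i in range(1,n):
    if st[i,4]>60:
      d=px("wrist",*ce[i],z,c)[:2]-A
      if np.hypot(*d)<.15: print(nm,st[i],ce[i],np.degrees(np.arctan2(d[1],d[0]))%360,np.hypot(*d))
go([.45,-.1,.2],np.radians(90))
E
```

```text
red [366 204  20  30 428] [375.10747664 217.79205607] 182.35363161689682 0.13178662070272557
lug [314 245  12  22 222] [319.45045045 255.90990991] 212.29297369369053 0.10338561142174617
lug [408 258  18  22 245] [416.63673469 268.79591837] 153.5605757531436 0.10217363694336136
tcp [ 0.4056 -0.1926  0.1715] yawY 1.76 J [-0.44  0.18 -0.24  1.16  0.   -0.63] -> rot [0.   0.   0.19] d [-0.0611  0.0826 -0.0285]
```

View pics/w9.png

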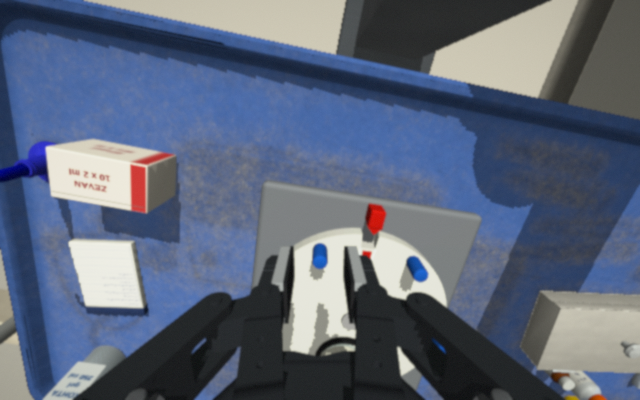

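The two lugs beside the notch are at 212.3° and 153.6°, so the notch is at 182.9°. The pointer is at 182.4° in the same view, an error of about 1 mm. Next I'll measure the lever handle numerically, triangulating from the top and side views, and check the cap.

```bash
cat > lev.py <<'E'
from m import *
def blob(n,lo,hi,zone,im=None):
    im=cv2.cvtColor(camrig.camera(n),cv2.COLOR_RGB2HSV) if im is None else im
    m=cv2.inRange(im,lo,hi); z=np.zeros_like(m); x,y,w,h=zone; z[y:y+h,x:x+w]=1; m*=z
    k,l,st,ce=cv2.connectedComponentsWithStats(m); 
    return [(st[i].tolist(),ce[i].round(1).tolist()) for i in range(1,k) if st[i,4]>5]
E
python3 - <<'E'
from lev import *
print("mid",t(467,225,.322),"ends",t(420,219,.322),t(515,230,.322))
for n,zn in(("top",(330,100,110,90)),("side",(320,120,100,90))):
    h=cv2.cvtColor(camrig.camera(n),cv2.COLOR_RGB2HSV); c=camrig.calibration(n)
    print(n,"orange",blob(n,(5,150,100),(16,255,255),zn,h),"pred",proj(c,(.612,-.233,.322)))
    print(n,"yellow",blob(n,(22,150,60),(32,255,255),(300,150,130,150),h),"pred cap",proj(c,(.614,-.124,.107)))
E
```

```text
mid [ 0.61151018 -0.22542496  0.322     ] ends [ 0.61132015 -0.17977962  0.322     ] [ 0.61312214 -0.27176781  0.322     ]
top orange [] pred [388.71232184 176.40960158]
top yellow [] pred cap [355.82263112 204.76972372]
side orange [([387, 160, 2, 4, 6], [387.5, 161.5])] pred [381.25242763 162.95127781]
side yellow [([352, 211, 8, 8, 47], [355.9, 214.8])] pred cap [356.29539475 213.12506561]
```

```bash
python3 - <<'E'
from m import *
go([.50,-.24,.37],0)
E
```

```text
tcp [ 0.4054 -0.1925  0.171 ] yawY 1.761 J [-0.44  0.18 -0.24  1.16  0.   -0.63] -> rot [-0.000e+00 -1.000e-03  1.761e+00] d [-0.0837 -0.0644 -0.1992]
```

To row units: -0.199 m is -0.3317, -0.18 m is -0.3, 1.761 rad is 0.4403.

Emit:
{"name": "jog_arm", "arguments": {
  "increments": [
    {"rz": 0.045,"z": -0.0833,"finger_gap": 0.045},
    {"rz": 0.09,"z": -0.1667,"finger_gap": 0.045},
    {"rz": 0.135,"x": -0.0333,"y": -0.0333,"z": -0.2333,"finger_gap": 0.045},
    {"rz": 0.18,"x": -0.0667,"y": -0.05,"z": -0.3,"finger_gap": 0.045},
    {"rz": 0.225,"x": -0.1,"y": -0.0833,"z": -0.3317,"finger_gap": 0.045},
    {"rz": 0.27,"x": -0.1395,"y": -0.1073,"z": -0.3317,"finger_gap": 0.045},
    {"rz": 0.315,"x": -0.1395,"y": -0.1073,"z": -0.3317,"finger_gap": 0.045},
    {"rz": 0.36,"x": -0.1395,"y": -0.1073,"z": -0.3317,"finger_gap": 0.045},
    {"rz": 0.405,"x": -0.1395,"y": -0.1073,"z": -0.3317,"finger_gap": 0.045},
    {"rz": 0.4403,"x": -0.1395,"y": -0.1073,"z": -0.3317,"finger_gap": 0.045}
  ]
}}

```text
clock: 17.95
eef_pos: [0.5002, -0.2401, 0.3693]
tool_rot: [0.709, 0.705, -0.0, -0.001]
ft_force: [0.4, 0.0, -0.2]
grip_width: 0.045
grasp_force: 0.0
```

Emit:
{"name": "jog_arm", "arguments": {
  "increments": [
    {"y": 0.0833,"finger_gap": 0.045},
    {"y": 0.15,"finger_gap": 0.045},
    {"y": 0.1833,"finger_gap": 0.045},
    {"y": 0.1833,"finger_gap": 0.045},
    {"y": 0.1833,"finger_gap": 0.045}
  ]
}}

```text
clock: 18.58
eef_pos: [0.6094, -0.2404, 0.3699]
tool_rot: [0.707, 0.707, -0.0, -0.001]
ft_force: [0.5, -0.1, 0.2]
grip_width: 0.045
grasp_force: 0.0
```

```bash
python3 - <<'E'
from lev import *
go([.612,-.24,.303],0)
c=camrig.calibration("wrist"); h=cv2.cvtColor(camrig.camera("wrist"),cv2.COLOR_RGB2HSV)
b=blob("wrist",(5,150,80),(16,255,255),(0,0,640,400),h); print(b, proj(c,(.612,-.18,.322)),proj(c,(.612,-.275,.322)))
E
```

```text
tcp [ 0.6094 -0.2404  0.3699] yawY -0.001 J [-0.38  0.62  0.95  1.9  -0.    1.2 ] -> rot [-0.002 -0.    -0.001] d [0.0003 0.0027 0.0669]
[([308, 140, 27, 130, 3019], [321.5, 201.6])] [321.26283959 141.7520435 ] [320.92535286 267.72119559]
```

The handle sits at u ≈ 321.5, v 140–270, matching the prediction to within 2 px. I'll descend and grip it.

To row units: 0.067 m is 0.1117, 0.055 m is 0.0917.

Emit:
{"name": "jog_arm", "arguments": {
  "increments": [
    {"y": 0.0042,"z": 0.05,"finger_gap": 0.045},
    {"y": 0.0042,"z": 0.0917,"finger_gap": 0.045},
    {"y": 0.0042,"z": 0.1117,"finger_gap": 0.045},
    {"y": 0.0042,"z": 0.1117,"finger_gap": 0.045},
    {"y": 0.0042,"z": 0.1117,"finger_gap": 0.01},
    {"y": 0.0042,"z": 0.1117,"finger_gap": 0.01},
    {"y": 0.0042,"z": 0.1117,"finger_gap": 0.01},
    {"y": 0.0042,"z": 0.1117,"finger_gap": 0.01}
  ]
}}

```text
clock: 19.62
eef_pos: [0.6122, -0.2408, 0.3055]
tool_rot: [0.707, 0.707, 0.0, 0.001]
ft_force: [-2.4, 1.2, 5.7]
grip_width: 0.016
grasp_force: 58.6
```

```bash
python3 - <<'E'
from m import *
# arc rows: lever angle a, tool tilt follows k*a ; grasp point pinch_z behind TCP; tool frame now (x=+Y, y=+X, z=-Z)
o=bot.get_obs(); print(o["joint_pos"].round(2))
p=bot.pinch_z; r0=np.radians(70); k=0.85
for a in np.arange(0,1.26,.07):
    th=r0-a; gx=-.13*np.cos(th)+.13*np.cos(r0); gz=.13*np.sin(th)-.13*np.sin(r0); ti=k*a
    # TCP = grasp + p*toolz ; toolz=(sin ti,-cos ti)
    X=gx+p*np.sin(ti); Z=gz-p*np.cos(ti)+p
    print(round(a,2),[round(-ti,3),0,0,0,round(X,4),round(-Z,4)])
E
```

```text
[-0.37  0.58  0.7   1.69 -0.    1.2 ]
0.0 [np.float64(-0.0), 0, 0, 0, np.float64(0.0), np.float64(-0.0)]
0.07 [np.float64(-0.06), 0, 0, 0, np.float64(-0.0073), np.float64(0.0034)]
0.14 [np.float64(-0.119), 0, 0, 0, np.float64(-0.0144), np.float64(0.0073)]
0.21 [np.float64(-0.179), 0, 0, 0, np.float64(-0.0212), np.float64(0.0117)]
0.28 [np.float64(-0.238), 0, 0, 0, np.float64(-0.0276), np.float64(0.0165)]
0.35 [np.float64(-0.298), 0, 0, 0, np.float64(-0.0337), np.float64(0.0218)]
0.42 [np.float64(-0.357), 0, 0, 0, np.float64(-0.0394), np.float64(0.0276)]
0.49 [np.float64(-0.417), 0, 0, 0, np.float64(-0.0447), np.float64(0.0337)]
0.56 [np.float64(-0.476), 0, 0, 0, np.float64(-0.0495), np.float64(0.0402)]
0.63 [np.float64(-0.536), 0, 0, 0, np.float64(-0.0539), np.float64(0.047)]
0.7 [np.float64(-0.595), 0, 0, 0, np.float64(-0.0578), np.float64(0.0542)]
0.77 [np.float64(-0.654), 0, 0, 0, np.float64(-0.0611), np.float64(0.0615)]
0.84 [np.float64(-0.714), 0, 0, 0, np.float64(-0.0639), np.float64(0.0692)]
0.91 [np.float64(-0.774), 0, 0, 0, np.float64(-0.0662), np.float64(0.077)]
0.98 [np.float64(-0.833), 0, 0, 0, np.float64(-0.0679), np.float64(0.0849)]
1.05 [np.float64(-0.892), 0, 0, 0, np.float64(-0.0691), np.float64(0.093)]
1.12 [np.float64(-0.952), 0, 0, 0, np.float64(-0.0696), np.float64(0.1011)]
1.19 [np.float64(-1.012), 0, 0, 0, np.float64(-0.0696), np.float64(0.1093)]
```

To row units: -0.0447 m is -0.0745, -0.0394 m is -0.0657, -0.417 rad is -0.1043.

Emit:
{"name": "jog_arm", "arguments": {
  "increments": [
    {"rx": -0.015,"y": -0.0122,"z": 0.0057,"finger_gap": 0.01},
    {"rx": -0.0298,"y": -0.024,"z": 0.0122,"finger_gap": 0.01},
    {"rx": -0.0448,"y": -0.0353,"z": 0.0195,"finger_gap": 0.01},
    {"rx": -0.0595,"y": -0.046,"z": 0.0275,"finger_gap": 0.01},
    {"rx": -0.0745,"y": -0.0562,"z": 0.0363,"finger_gap": 0.01},
    {"rx": -0.0893,"y": -0.0657,"z": 0.046,"finger_gap": 0.01},
    {"rx": -0.1043,"y": -0.0745,"z": 0.0562,"finger_gap": 0.01},
    {"rx": -0.1043,"y": -0.0745,"z": 0.0562,"finger_gap": 0.01}
  ]
}}

```text
clock: 20.62
eef_pos: [0.5675, -0.2421, 0.2729]
tool_rot: [0.692, 0.691, 0.147, 0.15]
ft_force: [-3.9, -2.0, 7.6]
grip_width: 0.0159
grasp_force: 60.8
```

```bash
cat > arc.py <<'E'
from m import *
import sys
def pose(a,k=.85,p=bot.pinch_z):
    r0=np.radians(70); th=r0-a; ti=k*a
    return np.array([-.13*np.cos(th)+.13*np.cos(r0)+p*np.sin(ti), .13*np.sin(th)-.13*np.sin(r0)-p*np.cos(ti)+p]),ti
def rows(a0,A):
    p0,t0=pose(a0)
    for a in A:
        p1,t1=pose(a); d=p1-p0  # world X,Z ; tool y=(cos t0, sin t0), tool z=(sin t0,-cos t0)
        print(round(a,2),f"[{-(t1-t0):.3f},0,0,0,{d@[np.cos(t0),np.sin(t0)]:.4f},{d@[np.sin(t0),-np.cos(t0)]:.4f}]")
def leverang():
    o=bot.get_obs(); r=R.from_quat(o["tool_rot"]); tz=r.apply([0,0,1]); g=o["eef_pos"]-bot.pinch_z*tz
    d=g-np.array([.654+.0047,g[1],.2]); print("grip",g.round(4),"tilt",np.arctan2(tz[0],-tz[2]).round(3),"lever~",(np.radians(70)-np.arctan2(d[2],-d[0])).round(3),"r",np.hypot(d[0],d[2]).round(4),"F",o["ft_force"].round(1),"J",o["joint_pos"].round(2),"w",o["grip_width"])
E
python3 -c "
from arc import *
leverang(); rows(.49,np.arange(.56,1.29,.07))"
```

```text
grip [ 0.5598 -0.242   0.2899] tilt 0.423 lever~ 0.484 r 0.1337 F [-3.9 -2.   7.6] J [-0.5   0.17 -0.06  0.96  0.19  1.11] w 0.015887796507436266
0.56 [-0.060,0,0,0,-0.0071,0.0040]
0.63 [-0.119,0,0,0,-0.0138,0.0085]
0.7 [-0.179,0,0,0,-0.0202,0.0134]
0.77 [-0.238,0,0,0,-0.0263,0.0188]
0.84 [-0.298,0,0,0,-0.0319,0.0246]
0.91 [-0.357,0,0,0,-0.0372,0.0309]
0.98 [-0.417,0,0,0,-0.0420,0.0374]
1.05 [-0.476,0,0,0,-0.0463,0.0444]
1.12 [-0.536,0,0,0,-0.0501,0.0516]
1.19 [-0.595,0,0,0,-0.0534,0.0590]
1.26 [-0.655,0,0,0,-0.0561,0.0667]
```

To row units: -0.0463 m is -0.0772, 0.0444 m is 0.074, -0.476 rad is -0.119.

Emit:
{"name": "jog_arm", "arguments": {
  "increments": [
    {"rx": -0.015,"y": -0.0118,"z": 0.0067,"finger_gap": 0.01},
    {"rx": -0.0298,"y": -0.023,"z": 0.0142,"finger_gap": 0.01},
    {"rx": -0.0448,"y": -0.0337,"z": 0.0223,"finger_gap": 0.01},
    {"rx": -0.0595,"y": -0.0438,"z": 0.0313,"finger_gap": 0.01},
    {"rx": -0.0745,"y": -0.0532,"z": 0.041,"finger_gap": 0.01},
    {"rx": -0.0893,"y": -0.062,"z": 0.0515,"finger_gap": 0.01},
    {"rx": -0.1043,"y": -0.07,"z": 0.0623,"finger_gap": 0.01},
    {"rx": -0.119,"y": -0.0772,"z": 0.074,"finger_gap": 0.01},
    {"rx": -0.119,"y": -0.0772,"z": 0.074,"finger_gap": 0.01}
  ]
}}

```text
clock: 21.75
eef_pos: [0.5421, -0.2428, 0.2114]
tool_rot: [0.639, 0.636, 0.304, 0.308]
ft_force: [-15.0, -2.6, 8.0]
grip_width: 0.016
grasp_force: 63.3
```

```bash
python3 -c "
from arc import *
leverang(); rows(1.05,np.arange(1.05,1.29,.04))"
```

```text
grip [ 0.5275 -0.2427  0.2231] tilt 0.894 lever~ 1.047 r 0.1332 F [-15.   -2.6   8. ] J [-0.67  0.05 -0.7   0.05  0.5   1.11] w 0.01596362431555712
1.05 [-0.000,0,0,0,0.0000,0.0000]
1.09 [-0.034,0,0,0,-0.0039,0.0026]
1.13 [-0.068,0,0,0,-0.0076,0.0054]
1.17 [-0.102,0,0,0,-0.0113,0.0083]
1.21 [-0.136,0,0,0,-0.0148,0.0113]
1.25 [-0.170,0,0,0,-0.0182,0.0145]
```

To row units: -0.019 m is -0.0317, 0.0016 m is 0.0027, -0.16 rad is -0.04.

Emit:
{"name": "jog_arm", "arguments": {
  "increments": [
    {"rx": -0.0085,"y": -0.008,"z": 0.0027,"finger_gap": 0.01},
    {"rx": -0.017,"y": -0.0148,"z": 0.0063,"finger_gap": 0.01},
    {"rx": -0.0255,"y": -0.021,"z": 0.0112,"finger_gap": 0.01},
    {"rx": -0.034,"y": -0.0268,"z": 0.0162,"finger_gap": 0.01},
    {"rx": -0.04,"y": -0.0317,"z": 0.0208,"finger_gap": 0.01},
    {"rx": -0.04,"y": -0.0317,"z": 0.0208,"finger_gap": 0.01},
    {"rx": -0.04,"y": -0.0317,"z": 0.0208,"finger_gap": 0.01}
  ]
}}

```text
clock: 22.62
eef_pos: [0.5417, -0.2429, 0.1914]
tool_rot: [0.611, 0.61, 0.355, 0.359]
ft_force: [-13.3, -2.9, 12.0]
grip_width: 0.016
grasp_force: 63.1
```

```bash
python3 -c "
from arc import *
leverang()"
```

```text
grip [ 0.5254 -0.2428  0.2006] tilt 1.059 lever~ 1.217 r 0.1333 F [-13.3  -2.9  12. ] J [-0.72  0.15 -0.87 -0.38  0.6   1.17] w 0.01595865205205778
```

To row units: -0.0012 m is -0.002, 0.0008 m is 0.0013.

Emit:
{"name": "jog_arm", "arguments": {
  "increments": [
    {"y": -0.002,"z": 0.0013,"finger_gap": 0.01},
    {"y": -0.002,"z": 0.0013,"finger_gap": 0.01},
    {"finger_gap": 0.01}
  ]
}}

```text
clock: 23.0
eef_pos: [0.5417, -0.2429, 0.1917]
tool_rot: [0.61, 0.61, 0.355, 0.359]
ft_force: [-8.5, -3.0, 9.6]
grip_width: 0.0159
grasp_force: 62.6
```

```bash
python3 -c "
from arc import *
leverang(); rows(1.24,np.arange(1.24,.6,-.065)); print(); rows(.655,np.arange(.59,-.03,-.065))"
```

```text
grip [ 0.5254 -0.2428  0.2009] tilt 1.059 lever~ 1.215 r 0.1333 F [-8.5 -3.   9.6] J [-0.72  0.15 -0.87 -0.38  0.6   1.17] w 0.015876033786494916
1.24 [-0.000,0,0,0,0.0000,0.0000]
1.18 [0.055,0,0,0,0.0064,-0.0041]
1.11 [0.111,0,0,0,0.0130,-0.0078]
1.05 [0.166,0,0,0,0.0198,-0.0110]
0.98 [0.221,0,0,0,0.0269,-0.0137]
0.92 [0.276,0,0,0,0.0341,-0.0160]
0.85 [0.331,0,0,0,0.0414,-0.0178]
0.79 [0.387,0,0,0,0.0488,-0.0191]
0.72 [0.442,0,0,0,0.0563,-0.0200]
0.66 [0.497,0,0,0,0.0639,-0.0203]

0.59 [0.055,0,0,0,0.0067,-0.0034]
0.52 [0.111,0,0,0,0.0136,-0.0064]
0.46 [0.166,0,0,0,0.0207,-0.0089]
0.39 [0.221,0,0,0,0.0279,-0.0110]
0.33 [0.276,0,0,0,0.0353,-0.0125]
0.26 [0.332,0,0,0,0.0427,-0.0136]
0.2 [0.387,0,0,0,0.0502,-0.0142]
0.13 [0.442,0,0,0,0.0577,-0.0142]
0.07 [0.497,0,0,0,0.0652,-0.0138]
0.0 [0.553,0,0,0,0.0726,-0.0129]
```

To row units: 0.0639 m is 0.1065, 0.0563 m is 0.0938, 0.497 rad is 0.1243.

Emit:
{"name": "jog_arm", "arguments": {
  "increments": [
    {"rx": 0.0138,"y": 0.0107,"z": -0.0068,"finger_gap": 0.01},
    {"rx": 0.0278,"y": 0.0217,"z": -0.013,"finger_gap": 0.01},
    {"rx": 0.0415,"y": 0.033,"z": -0.0183,"finger_gap": 0.01},
    {"rx": 0.0553,"y": 0.0448,"z": -0.0228,"finger_gap": 0.01},
    {"rx": 0.069,"y": 0.0568,"z": -0.0267,"finger_gap": 0.01},
    {"rx": 0.0828,"y": 0.069,"z": -0.0297,"finger_gap": 0.01},
    {"rx": 0.0968,"y": 0.0813,"z": -0.0318,"finger_gap": 0.01},
    {"rx": 0.1105,"y": 0.0938,"z": -0.0333,"finger_gap": 0.01},
    {"rx": 0.1243,"y": 0.1065,"z": -0.0338,"finger_gap": 0.01}
  ]
}}

```text
clock: 24.12
eef_pos: [0.5552, -0.2423, 0.2542]
tool_rot: [0.681, 0.68, 0.192, 0.195]
ft_force: [6.0, -7.3, -5.5]
grip_width: 0.0162
grasp_force: 61.0
```

```bash
python3 -c "
from arc import *
leverang()"
```

```text
grip [ 0.5454 -0.2422  0.2701] tilt 0.554 lever~ 0.668 r 0.1333 F [ 6.  -7.3 -5.5] J [-0.55  0.09 -0.27  0.72  0.27  1.09] w 0.016217127711598046
```

Emit:
{"name": "jog_arm", "arguments": {
  "increments": [
    {"rx": 0.0138,"y": 0.0112,"z": -0.0057,"finger_gap": 0.01},
    {"rx": 0.0278,"y": 0.0227,"z": -0.0107,"finger_gap": 0.01},
    {"rx": 0.0415,"y": 0.0345,"z": -0.0148,"finger_gap": 0.01},
    {"rx": 0.0553,"y": 0.0465,"z": -0.0183,"finger_gap": 0.01},
    {"rx": 0.069,"y": 0.0588,"z": -0.0208,"finger_gap": 0.01},
    {"rx": 0.083,"y": 0.0712,"z": -0.0227,"finger_gap": 0.01},
    {"rx": 0.0968,"y": 0.0837,"z": -0.0237,"finger_gap": 0.01},
    {"rx": 0.1105,"y": 0.0962,"z": -0.0237,"finger_gap": 0.01},
    {"rx": 0.1243,"y": 0.1087,"z": -0.023,"finger_gap": 0.01},
    {"rx": 0.1243,"y": 0.1087,"z": -0.023,"finger_gap": 0.01}
  ]
}}

```text
clock: 25.38
eef_pos: [0.6044, -0.2412, 0.3011]
tool_rot: [0.707, 0.707, 0.021, 0.022]
ft_force: [-1.2, -0.2, 5.2]
grip_width: 0.016
grasp_force: 63.2
```

```bash
python3 -c "
from arc import *
leverang()"
```

```text
grip [ 0.6033 -0.2411  0.3198] tilt 0.061 lever~ 0.084 r 0.132 F [-1.2 -0.2  5.2] J [-0.39  0.5   0.56  1.58  0.02  1.18] w 0.016003049654829658
```

To row units: 0.0105 m is 0.0175, 0.008 m is 0.0133, 0.061 rad is 0.0153.

Emit:
{"name": "jog_arm", "arguments": {
  "increments": [
    {"rx": 0.0075,"y": 0.0067,"z": -0.0017,"finger_gap": 0.01},
    {"rx": 0.0153,"y": 0.0133,"z": -0.0033,"finger_gap": 0.01},
    {"rx": 0.0153,"y": 0.0175,"z": -0.005,"finger_gap": 0.01},
    {"rx": 0.0153,"y": 0.0175,"z": -0.005,"finger_gap": 0.01},
    {"rx": 0.0153,"y": 0.0175,"z": -0.005,"finger_gap": 0.01}
  ]
}}

```text
clock: 26.0
eef_pos: [0.6124, -0.2409, 0.3048]
tool_rot: [0.707, 0.707, -0.001, -0.0]
ft_force: [-4.0, 0.3, 5.1]
grip_width: 0.0164
grasp_force: 63.5
```

```bash
python3 -c "
from arc import *
leverang()"
```

```text
grip [ 0.6125 -0.2409  0.3235] tilt -0.003 lever~ 0.009 r 0.1319 F [-4.   0.3  5.1] J [-0.37  0.58  0.71  1.7  -0.    1.2 ] w 0.016441789538319537
```

Back at the rest pose, 0.6124 against 0.6122 at the start. I'll open, lift clear and check.

To row units: -0.2 m is -0.3333, -0.15 m is -0.25.

Emit:
{"name": "jog_arm", "arguments": {
  "increments": [
    {"finger_gap": 0.03},
    {"finger_gap": 0.045},
    {"finger_gap": 0.045},
    {"z": -0.05,"finger_gap": 0.045},
    {"z": -0.1083,"finger_gap": 0.045},
    {"y": -0.0833,"z": -0.1083,"finger_gap": 0.045},
    {"y": -0.1667,"z": -0.1083,"finger_gap": 0.045},
    {"y": -0.25,"z": -0.1083,"finger_gap": 0.045},
    {"y": -0.3333,"z": -0.1083,"finger_gap": 0.045},
    {"y": -0.3333,"z": -0.1083,"finger_gap": 0.045}
  ]
}}

```text
clock: 27.25
eef_pos: [0.4103, -0.2399, 0.3696]
tool_rot: [0.708, 0.706, -0.001, -0.001]
ft_force: [0.7, -0.2, 0.3]
grip_width: 0.0449
grasp_force: 0.0
```

```bash
python3 - <<'E'
from lev import *
for n,zn in(("top",(330,100,110,90)),("side",(320,120,100,90)),("wrist",(0,0,640,400))):
    h=cv2.cvtColor(camrig.camera(n),cv2.COLOR_RGB2HSV); c=camrig.calibration(n)
    print(n,"orange",blob(n,(5,150,100),(16,255,255),zn,h),"pred",proj(c,(.612,-.229,.322)))
    print(n,"yellow",blob(n,(22,150,60),(32,255,255),(0,0,640,400),h),"pred cap",proj(c,(.614,-.124,.107)))
    if n=="wrist":
        A=np.array([.554,-.125])
        for nm,lo,hi,z in(("lug",(100,200,90),(120,255,255),.06),("red",(0,150,80),(4,255,255),.042)):
          for st,ce in blob(n,lo,hi,(0,0,640,400),h):
            d=px(n,*ce,z,c)[:2]-A
            if st[4]>40 and np.hypot(*d)<.15: print(nm,st,np.degrees(np.arctan2(d[1],d[0]))%360,np.hypot(*d))
E
```

```text
top orange [] pred [387.68031354 176.27457082]
top yellow [([206, 164, 13, 15, 107], [212.7, 173.3]), ([248, 173, 31, 25, 511], [263.7, 185.7])] pred cap [355.82263112 204.76972372]
side orange [([388, 160, 3, 4, 6], [389.0, 161.5])] pred [380.39134941 163.08018048]
side yellow [([199, 211, 18, 14, 87], [209.1, 218.8]), ([243, 210, 30, 40, 577], [258.1, 230.2]), ([352, 211, 8, 8, 49], [356.0, 214.8]), ([261, 229, 3, 6, 8], [261.9, 232.0]), ([256, 230, 3, 6, 11], [257.2, 232.8])] pred cap [356.29539475 213.12506561]
wrist orange [([567, 139, 70, 130, 2844], [604.7, 202.0])] pred [596.8051491  211.55441068]
wrist yellow [([449, 59, 30, 39, 729], [462.4, 79.4])] pred cap [471.42331748  76.53601023]
lug [413, 0, 12, 7, 47] 93.62425235477231 0.09747002038690124
lug [471, 32, 17, 13, 117] 32.2741332205957 0.10074420917738026
lug [350, 39, 9, 11, 72] 152.35275215523836 0.10075259734578544
lug [463, 111, 15, 8, 101] 332.25118379095613 0.10230551342981375
lug [350, 116, 9, 7, 48] 212.57476549645384 0.10092578042336332
lug [405, 147, 10, 8, 63] 272.6172766115941 0.10211918397223116
red [319, 79, 17, 11, 159] 181.77402071092243 0.12767067328518053
red [351, 81, 24, 6, 121] 182.61737442007794 0.07211460921629308
```

Everything checks out. The notch is at 182.5° and the pointer at 181.8°, about 1.5 mm apart. The cap hasn't moved in the side view, the lever is at rest and the arm is clear.

```bash
python3 -c "
from workcell import bot, camrig, job
print(job.job_done())"
```

```text
the job is handed in; nothing more can be done
None
```

I handed the job in at about 27 s, though `job_done()` gave no verdict: the jar is in the pocket under the head, the notch is about 1.5 mm off the pointer by my measurement, and the lever was pulled to its stop and eased back to rest.

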